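Tip a standing casting face down into the leak-test fixture and seat its spigot

TASK

The aluminium casting standing on end in the leak-test fixture must lie face down in it: push it high on its back so that it topples onto its flanged face on the steel port plate between the rails, then push it along the rails by its foot end until the spigot drops fully into the port and the flange lies flush on the plate. The plate was shifted for this job, so find the port by feel, and be gentle: never press on the casting with more than 30 N and do not lift it. Leave the small parts beside the fixture where they are.

Things in the scene. Friction and masses are not known exactly. Their poses are not given: they have to be found in the camera images.
- fixture: Fixed leak-test fixture: steel base plate 316 x 112 x 8 mm, x = -117 to +199 mm, with two aluminium guide rails along its x (12 mm wide, inner faces 68 mm apart, tops 26 mm above the worktop) and between them the dark steel port plate, 10 mm thick, top 18 mm above the worktop. Origin: on the worktop, on the centre line between the rails; x runs from the loading end along the rails, z up
- port_mean (a point): Mean place of the port, at plate-top height, 78 mm from the fixture's origin along the rails. The port is a round through hole 27 mm across on the centre line, but the plate was shifted along the rails: the true centre, not measured, is up to 20 mm either way. The casting's weight drops the spigot in when it is over it; the port's far side then stops the casting hard
- casting: Loose aluminium casting, 0.5 to 0.95 kg, standing on the port plate. Origin: centre of its 56 mm deep foot. As it stands z is up, x points from its back to its flanged face, along the rails. Flange: x 16 to 28 mm, 64 mm wide (y), z 0 to 110 mm. Body: 46 mm wide, flat back at x = -28 mm, up to z = 92 mm. Hose neck on top: 37 mm across at x = -6 mm, z 92 to 124 mm. Tipped, x points down
- back_high (a point): Point on the casting's flat back, 80 mm above its foot: 28 mm behind the origin in x. A push of 2 to 4 N here tips it over its flange's foot edge; it falls by itself after leaning about 0.45 rad
- foot_end (a point): Centre of the flat foot it stands on (the casting's origin). Tipped, this 64 x 56 mm face looks back to the loading end, leans 6 degrees and has its lower edge 13 mm above the plate, until the spigot is in the port. Pushing it there slides the casting, with 2 to 9 N
- spigot_tip (a point): Centre of the end of the spigot, 24 mm across, that stands 8 mm out of the flange face, 40 mm above the foot: at x = 36, z = 40 mm of the casting. Tipped, the casting lies about 6 degrees nose-down on the spigot and its top end. This point is 17 to 20 mm above the worktop while it slides on the plate and 10 mm when it is fully home in the port
- casting_middle (a point): Point inside the casting, 55 mm above the centre of its foot; 73 mm above the worktop as it stands, about 46 mm when it lies flush on the port plate
- hose_fitting: Loose brass hose fitting, 40 x 19 x 17 mm, lying on the worktop right of the fixture; origin at the centre of its underside. To be left alone
- port_cap: Loose grey plastic port cap, 24 mm across, 12 mm high, on the worktop right of the fixture; origin at the centre of its underside. To be left alone
- hex_key: Loose dark hex key, 88 x 27 x 5 mm, lying on the worktop left of the fixture; origin at the centre of its underside. To be left alone
There are look-alikes about, which are no part of the job. There is more than one size of the casting; the job needs the middle-sized.

How it is judged:
By the outcome, as a careful person would: the job done as asked, in the order asked, and still so for the second after the job is handed in, with the robot touching nothing.
It also fails if it takes over 58 s, if anything falls off the work surface, if the arm or the gripper's body presses on something with over 40 N, if the wrist force passes 120 N, or if a joint passes its speed limit or range.

ROBOT

A 6-joint arm with a two-finger parallel gripper is mounted at the origin on a cart in front of the work surface, level with it; the furniture and walls round the work are solid. World frame = base frame: x ahead of the robot, y to its left, z up, the work surface at z = 0. Lengths are in m, angles in rad, forces in N, time in s.
With the tool pointing down it reaches from about 0.35 to 0.875 m from the base axis. Payload 15.5 kg.
Tool frame: the origin (TCP) lies at the centre of the arm's flange, where the gripper is bolted on; the fingertips stand 173 mm ahead of it and the grasp point (between the pads) lies 155 mm ahead of it; z points along the fingers, y is the line along which they close (so a half turn about z gives the same grasp; the last joint's range is limited). The gripper opens to 85 mm and grips with 20 to 120 N. Pads are 22 mm wide; open, the fingers measure 114 mm over their backs; the gripper's body (76 mm by 85 mm) begins 54 mm behind the grasp point. The pads swing forward as they close: fully open they stand 13 mm farther back than shut.
Start: joints at [-1.27, 0.494, 1.345, -0, 1.302, -0.096], TCP at [0.241, -0.577, 0.405] pointing down, gripper open.
Joint ranges: [-2.91, 2.91], [-0.82, 2.16], [0.22, 2.67], [-1.22, 4.37], [0.12, 2.79], [-3.08, 3.08]. Speed limits (rad/s): [1.89, 1.89, 2.57, 3.01, 3.01, 3.01].

INTERFACE

Orientations are given as a unit quaternion [w, x, y, z].
In Python, from cell import * gives the robot as it stands.
- The arm moves only by the tool carry_out, never from a script. Its argument "increments" is a list of rows, each an object of numbers: "tx", "ty", "tz": the shift along the tool's x, y, z in m; "wx", "wy", "wz": the turn, a rotation vector about the tool's x, y, z in rad; "claw": the opening, from -1 (shut) to 1 (fully open). A call has 1 to 10 rows; each row is the pose to reach, as a shift and turn from the pose commanded when the call began, along the tool's axes at that moment; what a row does not reach only later rows make up. A row lasts 1/10 s, in which the tool goes at most 50 mm and 8.59 degrees, less where a joint would pass 70% of its speed; a pose out of reach is approached as far as the arm can. A call with a gripper value outside its range is refused whole. The fingers move at their own pace and stop on an object; the grip force is fixed at half the most. Time passes only in rows, so rows that repeat a pose let the fingers close. It gives the time, the measured TCP pose, the force, the opening and the grip force at its end, in the units of the state.
- get_state(): the state, without advancing time (a new reading comes with each control period).
- capture(name): name is "side" or "top" or "wrist"; returns the picture (480x640x3 uint8, red, green, blue); there is no depth.
- get_calibration(name): a dict with "K" (3x3 intrinsics, pixels), "k1" (the pictures are not rectified: a ray, as slopes to the right and down, at radius r is drawn at 1 + k1 r^2 times it, then the intrinsics apply), "xyz" and "attitude" of the camera in the world; the wrist camera has in their place "mount" (4x4, takes a point from camera to tool coordinates, whose origin is the TCP and whose axes are the flange's). Camera axes: x right, y up, looking along -z (the intrinsics and any distortion apply to the point x, -y, -z); pixel columns grow to the right and rows downward; lengths in m; the calibration is good to about 2 mm. A picture is of the moment at which its call begins: read the wrist's pose just before it. get_calibration takes no time and is no camera call.
- sign_off(): hands the job in; it is judged then, once.
Trained networks look in the newest picture that a camera, given by its name, has taken for a name from the list of things; names that differ only in an ending like _2 or _b are one class to them, and where a whole thing is asked for, a point or a joint stands for the part that bears it (a point fixed in the world has none). Each returns a list of dicts, best first, with "score" (0 to 1); they miss things now and then, are a little off and sometimes report something else, mostly with a low value. They report only what shows in the picture. A call takes as long as a camera call. They do not tell look-alikes from the thing itself.
- search_frame(camera, label): "location" ([x, y, z] in m, in world coordinates, good to about 4 mm: the middle of the surface that is visible of it).
- tip_of(camera, label): "location" ([x, y, z] in m, in world coordinates, good to about 4 mm: a listed point, or the origin of a listed thing).
The state is a dict: "time": time; "joint_positions": joint angles; "qvel": joint speeds; "joint_efforts": joint torques, N m; "position": TCP position; "tool_rot": TCP orientation; "contact_force": force on the tool from outside, world axes, zero at the start; "ft_torque": the same for the moment, N m; "finger_gap": finger opening in m; "finger_force": force on a finger pad.
Only numpy, scipy, OpenCV 4.12 (cv2) and the standard library are available. Lean on these libraries where they do the work, as an engineer would, in place of code of your own. Each camera call takes 0.05 s, during which the arm holds its last target. There are 200 camera calls.

## Working session

There is one attempt and no reset: what is moved stays moved. The work goes in short steps, Python scripts to look and compute and a tool call to move; the robot and the scene stay as the last step left them, time stands still between calls to the robot, and variables do not carry over. Pictures are saved under pics/ and viewed, at most 10 in all, crops included, and the job is handed in when it is done.

Besides the shell and the picture viewer there is one more tool, called after "Request:" in YAML: its name, and indented under it one key for each argument. carry_out: Moves the arm, as the interface text tells. Its arguments: {"type":"object","properties":{"increments":{"type":"array","items":{"type":"object","properties":{"tx":{"type":"number"},"ty":{"type":"number"},"tz":{"type":"number"},"wx":{"type":"number"},"wy":{"type":"number"},"wz":{"type":"number"},"claw":{"type":"number"}}}}},"required":["increments"]}

```bash
mkdir -p pics; python3 - <<'E'
from cell import *
import cv2,numpy as np
s=get_state();print({k:np.round(v,3).tolist() for k,v in s.items()})
for c in("top","side"):
    im=capture(c);cv2.imwrite(f"pics/{c}0.png",im[:,:,::-1]);
    cal=get_calibration(c);print(c,cal)
    for l in("fixture","casting","foot_end","back_high","port_mean","casting_middle"):
        f=tip_of(c,l);print(l,[(np.round(d["location"],3).tolist(),round(d["score"],2)) for d in f][:4])
E
```

```text
{'time': 0.0, 'joint_positions': [-1.271, 0.494, 1.346, -0.0, 1.303, -0.095], 'qvel': [-0.001, 0.0, -0.002, 0.003, 0.001, -0.0], 'joint_efforts': [-0.005, -88.218, -38.386, -0.001, 0.01, 0.0], 'position': [0.241, -0.577, 0.404], 'tool_rot': [-0.001, 0.98, 0.197, -0.0], 'contact_force': [0.434, 0.655, -0.526], 'ft_torque': [-0.014, 0.026, -0.049], 'finger_force': 0.0, 'finger_gap': 0.085}
top {'K': array([[544.73650752,   0.        , 320.97601066],
       [  0.        , 544.73650752, 230.44593128],
       [  0.        ,   0.        ,   1.        ]]), 'k1': -0.15126051415278757, 'xyz': array([0.42648517, 0.14831075, 1.01005287]), 'attitude': array([ 0.71459207,  0.02286403, -0.00929869, -0.69910582])}
fixture []
casting [([0.385, 0.062, -0.002], 0.76), ([0.417, 0.247, 0.021], 0.72), ([0.383, -0.09, 0.002], 0.66)]
foot_end [([0.414, 0.247, 0.015], 0.89), ([0.381, -0.091, 0.004], 0.79)]
back_high [([0.353, 0.045, 0.107], 0.92), ([0.395, -0.08, 0.052], 0.81), ([0.392, 0.232, 0.096], 0.68)]
port_mean [([0.461, 0.16, 0.005], 0.43)]
casting_middle [([0.384, 0.065, 0.074], 0.95), ([0.413, 0.2
[... 196 characters left out ...]
 ,   1.        ]]), 'k1': -0.029000049444999513, 'xyz': array([1.19472586, 0.6489809 , 0.73214598]), 'attitude': array([0.42485025, 0.2062519 , 0.39667585, 0.78715354])}
fixture []
casting [([0.377, -0.093, 0.004], 0.91), ([0.382, 0.067, 0.003], 0.88), ([0.415, 0.244, 0.019], 0.79)]
foot_end [([0.378, -0.092, 0.003], 0.63), ([0.409, 0.251, 0.02], 0.61), ([0.403, 0.358, 0.004], 0.26)]
back_high [([0.35, 0.044, 0.11], 0.85), ([0.403, -0.081, 0.05], 0.65)]
port_mean [([0.417, 0.241, 0.07], 0.73), ([0.518, 0.308, 0.018], 0.69), ([0.405, 0.353, 0.004], 0.68), ([0.458, 0.162, -0.002], 0.21)]
casting_middle [([0.379, -0.094, 0.04], 0.94), ([0.418, 0.245, 0.073], 0.68), ([0.382, 0.06, 0.071], 0.63)]
```

View pics/top0.png

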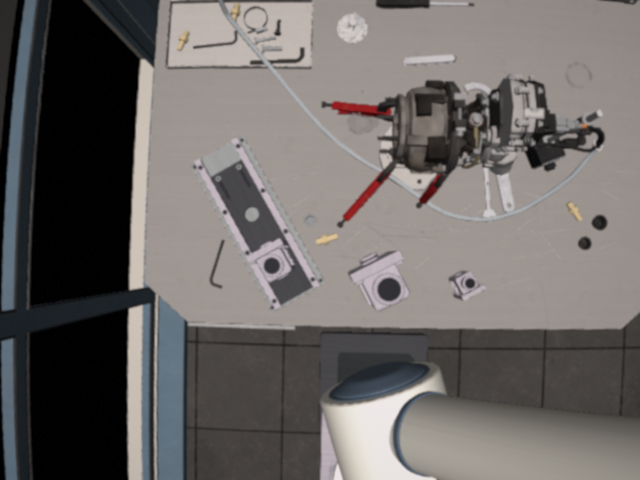

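View pics/side0.png

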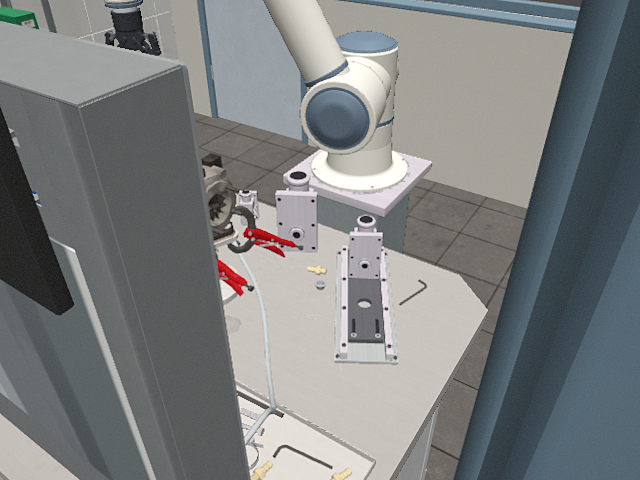

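Three castings show in the top view: in the fixture at (270,262), a bigger one at (380,280), and a small one at (465,283). The one in the fixture is the middle size and the one standing on the port plate, so it is the target. I'll confirm that in a rectified crop (plane z = 18 mm).

```bash
cat > h.py <<'E'
from cell import *
import cv2,numpy as np
from scipy.spatial.transform import Rotation as R
def proj(cam,P):
    c=get_calibration(cam);q=np.array(c["attitude"]);Rm=R.from_quat(q[[1,2,3,0]])
    p=Rm.inv().apply(np.atleast_2d(P)-c["xyz"]);u=np.c_[p[:,0],-p[:,1]]/-p[:,2:]
    u*=1+c["k1"]*(u**2).sum(1,keepdims=True)
    return u*[c["K"][0,0],c["K"][1,1]]+c["K"][:2,2]
def rectify(cam,im,x0,x1,y0,y1,z,s):  # world plane z -> image: up=+x, left=+y, s px per m
    xs=np.arange(x1,x0,-1/s);ys=np.arange(y1,y0,-1/s)
    X,Y=np.meshgrid(xs,ys,indexing="ij")
    uv=proj(cam,np.c_[X.ravel(),Y.ravel(),np.full(X.size,z)]).reshape(*X.shape,2).astype(np.float32)
    return cv2.remap(im,uv[...,0],uv[...,1],cv2.INTER_CUBIC)
E
python3 - <<'E'
from h import *
im=cv2.imread("pics/top0.png")
r=rectify("top",im,.32,.70,.12,.42,.026,1500);print(r.shape)
cv2.imwrite("pics/rect0.png",r)
E
```

```text
(570, 450, 3)
```

View pics/rect0.png

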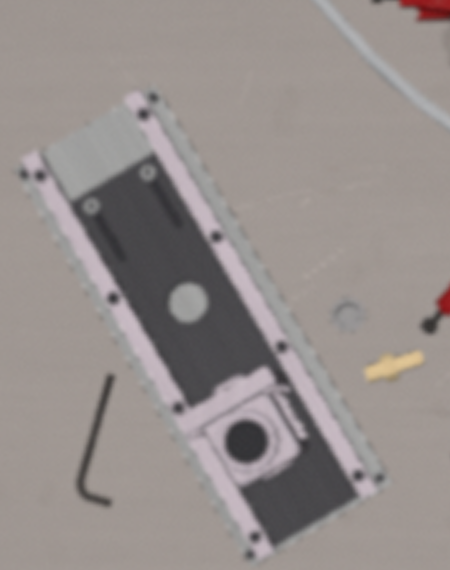

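The crop confirms it: the casting stands between the rails (neck at crop px (246,441)), with the port at (188,303). The rail screws put the fixture axis at 30.6°. Next I work out the approach moves.

```bash
cat >> h.py <<'E'
P=np.array([.4986,.2959]);yaw=np.radians(30.6);U=np.array([np.cos(yaw),np.sin(yaw)])
GOAL=R.from_matrix(np.c_[[U[0],U[1],0],[U[1],-U[0],0],[0,0,-1]])
def rel(xyz,rot=GOAL):  # tool-frame shift and turn to a world pose
    s=get_state();q=np.array(s["tool_rot"]);T=R.from_quat(q[[1,2,3,0]])
    return np.round(T.inv().apply(np.array(xyz)-s["position"]),4),np.round((T.inv()*rot).as_rotvec(),3)
def at(s,tipz): return np.r_[P+s*U,tipz+.173]
def where():
    s=get_state();d=s["position"][:2]-P;f=s["contact_force"]
    return dict(t=round(s["time"],2),s=round(float(d@U),4),lat=round(float(-d[0]*U[1]+d[1]*U[0]),4),tipz=round(s["position"][2]-.173,4),Fu=round(float(f[:2]@U),2),Fz=round(f[2],2))
E
python3 - <<'E'
from h import *
print(where(),at(-.165,.1))
for p in ([.39,-.1,.404],at(-.165,.231)): print(rel(p))
E
```

```text
{'t': 0.7, 's': -0.666, 'lat': -0.6199, 'tipz': np.float64(0.2317), 'Fu': -1.01, 'Fz': np.float64(0.66)} [0.35657757 0.21190817 0.273     ]
(array([ 0.3213, -0.3824,  0.0007]), array([ 0.   ,  0.   , -0.138]))
(array([ 0.4107, -0.683 ,  0.0007]), array([ 0.   ,  0.   , -0.138]))
```

Request:
carry_out:
  increments:
    - {"tx": 0.032,"ty": -0.038,"wz": -0.02,"claw": -1}
    - {"tx": 0.064,"ty": -0.076,"wz": -0.05,"claw": -1}
    - {"tx": 0.096,"ty": -0.114,"wz": -0.08,"claw": -1}
    - {"tx": 0.128,"ty": -0.152,"wz": -0.1,"claw": -1}
    - {"tx": 0.16,"ty": -0.19,"wz": -0.12,"claw": -1}
    - {"tx": 0.192,"ty": -0.228,"wz": -0.138,"claw": -1}
    - {"tx": 0.224,"ty": -0.266,"wz": -0.138,"claw": -1}
    - {"tx": 0.256,"ty": -0.304,"wz": -0.138,"claw": -1}
    - {"tx": 0.288,"ty": -0.342,"wz": -0.138,"claw": -1}
    - {"tx": 0.321,"ty": -0.382,"wz": -0.138,"claw": -1}

```text
invalid input at $.increments[0]: expected keys tx, ty, tz, wx, wy, wz, claw
```

```bash
python3 - <<'E'
from h import *
print(where(),rel(at(-.165,.231)),rel(at(-.165,.1)))
E
```

```text
{'t': 0.7, 's': -0.666, 'lat': -0.6199, 'tipz': np.float64(0.2317), 'Fu': -1.01, 'Fz': np.float64(0.66)} (array([ 0.4107, -0.683 ,  0.0007]), array([ 0.   ,  0.   , -0.138])) (array([ 0.4107, -0.683 ,  0.1317]), array([ 0.   ,  0.   , -0.138]))
```

Request:
carry_out:
  increments:
    - {"tx": 0.032,"ty": -0.038,"tz": 0,"wx": 0,"wy": 0,"wz": -0.03,"claw": -1}
    - {"tx": 0.064,"ty": -0.076,"tz": 0,"wx": 0,"wy": 0,"wz": -0.06,"claw": -1}
    - {"tx": 0.096,"ty": -0.114,"tz": 0,"wx": 0,"wy": 0,"wz": -0.09,"claw": -1}
    - {"tx": 0.128,"ty": -0.152,"tz": 0,"wx": 0,"wy": 0,"wz": -0.12,"claw": -1}
    - {"tx": 0.16,"ty": -0.19,"tz": 0,"wx": 0,"wy": 0,"wz": -0.138,"claw": -1}
    - {"tx": 0.192,"ty": -0.228,"tz": 0,"wx": 0,"wy": 0,"wz": -0.138,"claw": -1}
    - {"tx": 0.224,"ty": -0.266,"tz": 0,"wx": 0,"wy": 0,"wz": -0.138,"claw": -1}
    - {"tx": 0.256,"ty": -0.304,"tz": 0,"wx": 0,"wy": 0,"wz": -0.138,"claw": -1}
    - {"tx": 0.288,"ty": -0.342,"tz": 0,"wx": 0,"wy": 0,"wz": -0.138,"claw": -1}
    - {"tx": 0.321,"ty": -0.382,"tz": 0,"wx": 0,"wy": 0,"wz": -0.138,"claw": -1}

```text
time: 1.7
position: [0.3895, -0.1004, 0.405]
tool_rot: [0.0, 0.965, 0.264, 0.0]
contact_force: [1.1, -0.9, -0.5]
finger_gap: -0.0003
finger_force: 0.0
```

```bash
python3 - <<'E'
from h import *
print(where(),rel(at(-.165,.231)),rel(at(-.165,.1)))
E
```

```text
{'t': 1.7, 's': -0.2956, 'lat': -0.2855, 'tipz': np.float64(0.232), 'Fu': 0.5, 'Fz': np.float64(-0.51)} (array([ 0.1304, -0.2856,  0.0009]), array([ 0.001, -0.001, -0.001])) (array([ 0.1304, -0.2857,  0.1319]), array([ 0.001, -0.001, -0.001]))
```

Request:
carry_out:
  increments:
    - {"tx": 0.018,"ty": -0.04,"tz": 0,"wx": 0,"wy": 0,"wz": 0,"claw": -1}
    - {"tx": 0.036,"ty": -0.08,"tz": 0,"wx": 0,"wy": 0,"wz": 0,"claw": -1}
    - {"tx": 0.055,"ty": -0.12,"tz": 0,"wx": 0,"wy": 0,"wz": 0,"claw": -1}
    - {"tx": 0.073,"ty": -0.16,"tz": 0,"wx": 0,"wy": 0,"wz": 0,"claw": -1}
    - {"tx": 0.091,"ty": -0.2,"tz": 0,"wx": 0,"wy": 0,"wz": 0,"claw": -1}
    - {"tx": 0.11,"ty": -0.24,"tz": 0,"wx": 0,"wy": 0,"wz": 0,"claw": -1}
    - {"tx": 0.13,"ty": -0.286,"tz": 0,"wx": 0,"wy": 0,"wz": 0,"claw": -1}
    - {"tx": 0.13,"ty": -0.286,"tz": 0.044,"wx": 0,"wy": 0,"wz": 0,"claw": -1}
    - {"tx": 0.13,"ty": -0.286,"tz": 0.088,"wx": 0,"wy": 0,"wz": 0,"claw": -1}
    - {"tx": 0.13,"ty": -0.286,"tz": 0.132,"wx": 0,"wy": 0,"wz": 0,"claw": -1}

```text
time: 2.7
position: [0.3555, 0.2107, 0.2717]
tool_rot: [-0.0, 0.964, 0.265, 0.001]
contact_force: [1.1, 0.5, -0.3]
finger_gap: -0.0001
finger_force: 0.0
```

```bash
python3 - <<'E'
from h import *
print(where())
w=capture("wrist");t=capture("top");cv2.imwrite("pics/w1.png",np.hstack([w[::2,::2],t[120:360,120:440]])[:,:,::-1])
for c in("top","wrist"):
  for l in("foot_end","back_high"):
    for d in tip_of(c,l)[:3]:
        p=np.array(d["location"]);e=p[:2]-P;print(c,l,round(d["score"],2),"s",round(e@U,4),"lat",round(-e[0]*U[1]+e[1]*U[0],4),"z",round(p[2],3))
print(where())
E
```

```text
{'t': 2.7, 's': -0.1665, 'lat': -0.0004, 'tipz': np.float64(0.0987), 'Fu': 1.18, 'Fz': np.float64(-0.31)}
top foot_end 0.98 s -0.0944 lat -0.0023 z 0.018
top foot_end 0.71 s -0.2955 lat -0.2743 z 0.0
top foot_end 0.59 s -0.0589 lat -0.0869 z -0.004
top back_high 0.85 s -0.1251 lat -0.0014 z 0.099
top back_high 0.84 s -0.2545 lat -0.1397 z 0.11
top back_high 0.69 s -0.2801 lat -0.2717 z 0.049
{'t': 3.0, 's': -0.166, 'lat': -0.0013, 'tipz': np.float64(0.1016), 'Fu': 0.29, 'Fz': np.float64(0.32)}
```

View pics/w1.png

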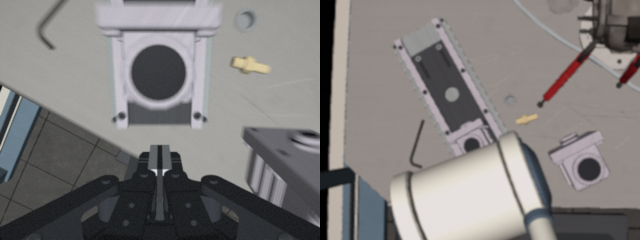

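The wrist view shows the neck centred ahead of the shut fingers (neck at (158,72), fingers at (160,165)), with small parts clear. Advancing slowly to contact.

Request:
carry_out:
  increments:
    - {"tx": 0.006,"ty": 0,"tz": 0,"wx": 0,"wy": 0,"wz": 0,"claw": -1}
    - {"tx": 0.012,"ty": 0,"tz": 0,"wx": 0,"wy": 0,"wz": 0,"claw": -1}
    - {"tx": 0.018,"ty": 0,"tz": 0,"wx": 0,"wy": 0,"wz": 0,"claw": -1}
    - {"tx": 0.021,"ty": 0,"tz": 0,"wx": 0,"wy": 0,"wz": 0,"claw": -1}
    - {"tx": 0.024,"ty": 0,"tz": 0,"wx": 0,"wy": 0,"wz": 0,"claw": -1}
    - {"tx": 0.027,"ty": 0,"tz": 0,"wx": 0,"wy": 0,"wz": 0,"claw": -1}
    - {"tx": 0.03,"ty": 0,"tz": 0,"wx": 0,"wy": 0,"wz": 0,"claw": -1}
    - {"tx": 0.033,"ty": 0,"tz": 0,"wx": 0,"wy": 0,"wz": 0,"claw": -1}
    - {"tx": 0.036,"ty": 0,"tz": 0,"wx": 0,"wy": 0,"wz": 0,"claw": -1}
    - {"tx": 0.039,"ty": 0,"tz": 0,"wx": 0,"wy": 0,"wz": 0,"claw": -1}

```text
time: 4.0
position: [0.3893, 0.23, 0.2726]
tool_rot: [0.0, 0.965, 0.264, -0.0]
contact_force: [-2.9, -2.2, 2.9]
finger_gap: -0.0
finger_force: 1.6
```

```bash
python3 - <<'E'
from h import *
print(where());t=capture("side");print(where());cv2.imwrite("pics/s2.png",cv2.resize(t[190:380,300:430],None,fx=3,fy=3,interpolation=2)[:,:,::-1])
E
```

```text
{'t': 4.0, 's': -0.1276, 'lat': -0.0011, 'tipz': np.float64(0.0996), 'Fu': -3.68, 'Fz': np.float64(2.87)}
{'t': 4.05, 's': -0.127, 'lat': -0.0011, 'tipz': np.float64(0.0997), 'Fu': -1.56, 'Fz': np.float64(2.08)}
```

View pics/s2.png

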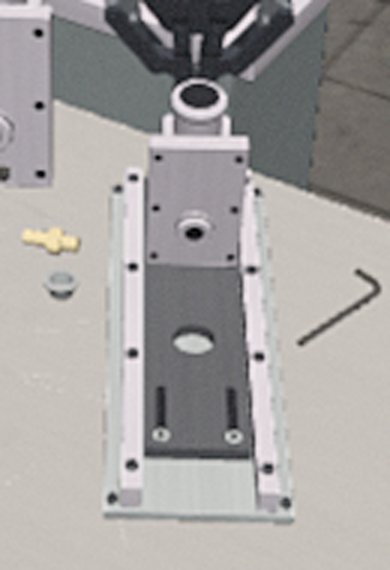

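The side view shows the casting beginning to lean, its foot still in place, with 3–4 N at the finger. I'll keep tipping.

Request:
carry_out:
  increments:
    - {"tx": 0.0025,"ty": 0,"tz": 0,"wx": 0,"wy": 0,"wz": 0,"claw": -1}
    - {"tx": 0.005,"ty": 0,"tz": 0,"wx": 0,"wy": 0,"wz": 0,"claw": -1}
    - {"tx": 0.0075,"ty": 0,"tz": 0,"wx": 0,"wy": 0,"wz": 0,"claw": -1}
    - {"tx": 0.01,"ty": 0,"tz": 0,"wx": 0,"wy": 0,"wz": 0,"claw": -1}
    - {"tx": 0.0125,"ty": 0,"tz": 0,"wx": 0,"wy": 0,"wz": 0,"claw": -1}
    - {"tx": 0.015,"ty": 0,"tz": 0,"wx": 0,"wy": 0,"wz": 0,"claw": -1}
    - {"tx": 0.0175,"ty": 0,"tz": 0,"wx": 0,"wy": 0,"wz": 0,"claw": -1}

```text
time: 4.75
position: [0.4047, 0.239, 0.2727]
tool_rot: [-0.0, 0.965, 0.264, 0.0]
contact_force: [-0.5, -1.6, 2.2]
finger_gap: -0.0002
finger_force: 0.6
```

```bash
python3 - <<'E'
from h import *
print(where())
E
```

```text
{'t': 4.75, 's': -0.1098, 'lat': -0.0011, 'tipz': np.float64(0.0997), 'Fu': -1.26, 'Fz': np.float64(2.22)}
```

Request:
carry_out:
  increments:
    - {"tx": 0.0025,"ty": 0,"tz": 0,"wx": 0,"wy": 0,"wz": 0,"claw": -1}
    - {"tx": 0.005,"ty": 0,"tz": 0,"wx": 0,"wy": 0,"wz": 0,"claw": -1}
    - {"tx": 0.0075,"ty": 0,"tz": 0,"wx": 0,"wy": 0,"wz": 0,"claw": -1}
    - {"tx": 0.01,"ty": 0,"tz": 0,"wx": 0,"wy": 0,"wz": 0,"claw": -1}
    - {"tx": 0.012,"ty": 0,"tz": 0,"wx": 0,"wy": 0,"wz": 0,"claw": -1}
    - {"tx": 0.012,"ty": 0,"tz": 0,"wx": 0,"wy": 0,"wz": 0,"claw": -1}
    - {"tx": 0.012,"ty": 0,"tz": 0,"wx": 0,"wy": 0,"wz": 0,"claw": -1}
    - {"tx": 0.012,"ty": 0,"tz": 0,"wx": 0,"wy": 0,"wz": 0,"claw": -1}

```text
time: 5.55
position: [0.4146, 0.2449, 0.2727]
tool_rot: [0.0, 0.965, 0.264, -0.0]
contact_force: [-0.2, -0.3, 0.2]
finger_gap: -0.0001
finger_force: 0.0
```

```bash
python3 - <<'E'
from h import *
print(where());t=capture("side");print(where());cv2.imwrite("pics/s3.png",cv2.resize(t[190:380,300:430],None,fx=3,fy=3,interpolation=2)[:,:,::-1])
for l in("foot_end","spigot_tip","casting_middle"):
    for d in tip_of("side",l)[:3]:
        p=np.array(d["location"]);e=p[:2]-P;print(l,round(d["score"],2),"s",round(e@U,4),"lat",round(-e[0]*U[1]+e[1]*U[0],4),"z",round(p[2],3))
E
```

```text
{'t': 5.55, 's': -0.0982, 'lat': -0.0011, 'tipz': np.float64(0.0997), 'Fu': -0.3, 'Fz': np.float64(0.19)}
{'t': 5.6, 's': -0.0982, 'lat': -0.0011, 'tipz': np.float64(0.0997), 'Fu': -0.41, 'Fz': np.float64(-0.14)}
foot_end 0.92 s -0.2127 lat -0.1464 z -0.005
foot_end 0.9 s -0.3 lat -0.2765 z 0.004
foot_end 0.8 s -0.0511 lat 0.0067 z 0.061
spigot_tip 0.79 s -0.1667 lat -0.1444 z 0.052
spigot_tip 0.75 s -0.0172 lat -0.0018 z 0.017
spigot_tip 0.57 s -0.327 lat -0.2692 z 0.029
casting_middle 0.93 s -0.2996 lat -0.2746 z 0.038
casting_middle 0.8 s 0.0037 lat -0.003 z 0.051
casting_middle 0.58 s -0.2205 lat -0.1447 z 0.074
```

View pics/s3.png

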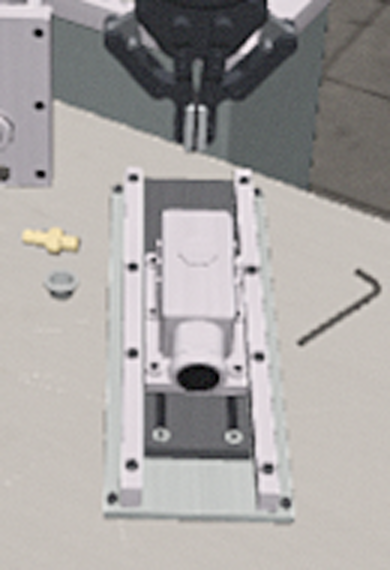

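The casting has toppled cleanly between the rails: neck at (198,375), foot end at about (197,212) in the crop. I'll back off, go down to foot height, and approach.

Request:
carry_out:
  increments:
    - {"tx": -0.015,"ty": 0,"tz": 0,"wx": 0,"wy": 0,"wz": 0,"claw": -1}
    - {"tx": -0.03,"ty": -0.001,"tz": 0,"wx": 0,"wy": 0,"wz": 0,"claw": -1}
    - {"tx": -0.03,"ty": -0.001,"tz": 0.02,"wx": 0,"wy": 0,"wz": 0,"claw": -1}
    - {"tx": -0.03,"ty": -0.001,"tz": 0.04,"wx": 0,"wy": 0,"wz": 0,"claw": -1}
    - {"tx": -0.03,"ty": -0.001,"tz": 0.055,"wx": 0,"wy": 0,"wz": 0,"claw": -1}
    - {"tx": -0.02,"ty": -0.001,"tz": 0.055,"wx": 0,"wy": 0,"wz": 0,"claw": -1}
    - {"tx": -0.01,"ty": -0.001,"tz": 0.055,"wx": 0,"wy": 0,"wz": 0,"claw": -1}
    - {"tx": 0,"ty": -0.001,"tz": 0.055,"wx": 0,"wy": 0,"wz": 0,"claw": -1}
    - {"tx": 0.005,"ty": -0.001,"tz": 0.055,"wx": 0,"wy": 0,"wz": 0,"claw": -1}
    - {"tx": 0.009,"ty": -0.001,"tz": 0.055,"wx": 0,"wy": 0,"wz": 0,"claw": -1}

```text
time: 6.75
position: [0.4226, 0.2508, 0.2182]
tool_rot: [-0.0, 0.965, 0.264, 0.001]
contact_force: [-0.8, -0.2, -0.5]
finger_gap: 0.0001
finger_force: 0.0
```

```bash
python3 - <<'E'
from h import *
print(where())
E
```

```text
{'t': 6.75, 's': -0.0883, 'lat': -0.0001, 'tipz': np.float64(0.0452), 'Fu': -0.77, 'Fz': np.float64(-0.55)}
```

Request:
carry_out:
  increments:
    - {"tx": 0.002,"ty": 0,"tz": 0.002,"wx": 0,"wy": 0,"wz": 0,"claw": -1}
    - {"tx": 0.004,"ty": 0,"tz": 0.002,"wx": 0,"wy": 0,"wz": 0,"claw": -1}
    - {"tx": 0.006,"ty": 0,"tz": 0.002,"wx": 0,"wy": 0,"wz": 0,"claw": -1}
    - {"tx": 0.008,"ty": 0,"tz": 0.002,"wx": 0,"wy": 0,"wz": 0,"claw": -1}
    - {"tx": 0.01,"ty": 0,"tz": 0.002,"wx": 0,"wy": 0,"wz": 0,"claw": -1}
    - {"tx": 0.012,"ty": 0,"tz": 0.002,"wx": 0,"wy": 0,"wz": 0,"claw": -1}
    - {"tx": 0.014,"ty": 0,"tz": 0.002,"wx": 0,"wy": 0,"wz": 0,"claw": -1}
    - {"tx": 0.016,"ty": 0,"tz": 0.002,"wx": 0,"wy": 0,"wz": 0,"claw": -1}
    - {"tx": 0.018,"ty": 0,"tz": 0.002,"wx": 0,"wy": 0,"wz": 0,"claw": -1}
    - {"tx": 0.02,"ty": 0,"tz": 0.002,"wx": 0,"wy": 0,"wz": 0,"claw": -1}

```text
time: 7.75
position: [0.4393, 0.2607, 0.2157]
tool_rot: [0.0, 0.965, 0.264, -0.0]
contact_force: [0.1, -0.1, -0.6]
finger_gap: -0.0001
finger_force: 0.0
```

```bash
python3 - <<'E'
from h import *
print(where())
E
```

```text
{'t': 7.75, 's': -0.069, 'lat': -0.0001, 'tipz': np.float64(0.0427), 'Fu': 0.08, 'Fz': np.float64(-0.58)}
```

Request:
carry_out:
  increments:
    - {"tx": 0.001,"ty": 0,"tz": 0,"wx": 0,"wy": 0,"wz": 0,"claw": -1}
    - {"tx": 0.002,"ty": 0,"tz": 0,"wx": 0,"wy": 0,"wz": 0,"claw": -1}
    - {"tx": 0.003,"ty": 0,"tz": 0,"wx": 0,"wy": 0,"wz": 0,"claw": -1}
    - {"tx": 0.004,"ty": 0,"tz": 0,"wx": 0,"wy": 0,"wz": 0,"claw": -1}
    - {"tx": 0.005,"ty": 0,"tz": 0,"wx": 0,"wy": 0,"wz": 0,"claw": -1}
    - {"tx": 0.006,"ty": 0,"tz": 0,"wx": 0,"wy": 0,"wz": 0,"claw": -1}

```text
time: 8.35
position: [0.4442, 0.2636, 0.2156]
tool_rot: [0.0, 0.965, 0.264, -0.0]
contact_force: [-3.4, -1.3, 1.4]
finger_gap: 0.0
finger_force: 2.1
```

```bash
python3 - <<'E'
from h import *
print(where())
for c in ("side","top"):
  capture(c)
  for l in("foot_end","spigot_tip","casting_middle"):
    for d in tip_of(c,l)[:4]:
        p=np.array(d["location"]);e=p[:2]-P
        if np.hypot(*e)<.12:print(l,round(d["score"],2),"s",round(e@U,4),"lat",round(-e[0]*U[1]+e[1]*U[0],4),"z",round(p[2],3))
print(where())
E
```

```text
{'t': 8.35, 's': -0.0633, 'lat': -0.0001, 'tipz': np.float64(0.0426), 'Fu': -3.62, 'Fz': np.float64(1.35)}
foot_end 0.74 s -0.051 lat 0.0014 z 0.063
spigot_tip 0.57 s -0.0179 lat -0.0012 z 0.016
casting_middle 0.97 s 0.0052 lat -0.0039 z 0.049
{'t': 8.75, 's': -0.0633, 'lat': -0.0001, 'tipz': np.float64(0.0426), 'Fu': -3.32, 'Fz': np.float64(1.13)}
```

Request:
carry_out:
  increments:
    - {"tx": 0.001,"ty": 0,"tz": 0,"wx": 0,"wy": 0,"wz": 0,"claw": -1}
    - {"tx": 0.002,"ty": 0,"tz": 0,"wx": 0,"wy": 0,"wz": 0,"claw": -1}
    - {"tx": 0.003,"ty": 0,"tz": 0,"wx": 0,"wy": 0,"wz": 0,"claw": -1}
    - {"tx": 0.004,"ty": 0,"tz": 0,"wx": 0,"wy": 0,"wz": 0,"claw": -1}
    - {"tx": 0.005,"ty": 0,"tz": 0,"wx": 0,"wy": 0,"wz": 0,"claw": -1}
    - {"tx": 0.006,"ty": 0,"tz": 0,"wx": 0,"wy": 0,"wz": 0,"claw": -1}
    - {"tx": 0.007,"ty": 0,"tz": 0,"wx": 0,"wy": 0,"wz": 0,"claw": -1}

```text
time: 9.45
position: [0.4504, 0.2673, 0.2156]
tool_rot: [0.0, 0.965, 0.264, -0.0]
contact_force: [-1.9, -0.7, -1.5]
finger_gap: -0.0003
finger_force: 1.3
```

```bash
python3 - <<'E'
from h import *
print(where())
E
```

```text
{'t': 9.45, 's': -0.056, 'lat': -0.0001, 'tipz': np.float64(0.0426), 'Fu': -2.02, 'Fz': np.float64(-1.48)}
```

Sliding at 2–4 N, and about 5–6 mm remain. I'll continue in shorter bites.

Request:
carry_out:
  increments:
    - {"tx": 0.001,"ty": 0,"tz": 0,"wx": 0,"wy": 0,"wz": 0,"claw": -1}
    - {"tx": 0.002,"ty": 0,"tz": 0,"wx": 0,"wy": 0,"wz": 0,"claw": -1}
    - {"tx": 0.003,"ty": 0,"tz": 0,"wx": 0,"wy": 0,"wz": 0,"claw": -1}

```text
time: 9.75
position: [0.453, 0.2688, 0.2157]
tool_rot: [-0.0, 0.965, 0.264, -0.0]
contact_force: [-2.6, -1.0, -1.2]
finger_gap: -0.0
finger_force: 1.2
```

```bash
python3 - <<'E'
from h import *
print(where())
E
```

```text
{'t': 9.75, 's': -0.0531, 'lat': -0.0001, 'tipz': np.float64(0.0427), 'Fu': -2.76, 'Fz': np.float64(-1.19)}
```

Request:
carry_out:
  increments:
    - {"tx": 0.0007,"ty": 0,"tz": 0,"wx": 0,"wy": 0,"wz": 0,"claw": -1}
    - {"tx": 0.0014,"ty": 0,"tz": 0,"wx": 0,"wy": 0,"wz": 0,"claw": -1}
    - {"tx": 0.002,"ty": 0,"tz": 0,"wx": 0,"wy": 0,"wz": 0,"claw": -1}

```text
time: 10.05
position: [0.4547, 0.2698, 0.2157]
tool_rot: [0.0, 0.965, 0.264, -0.0]
contact_force: [-2.7, -1.2, -1.6]
finger_gap: -0.0
finger_force: 1.2
```

```bash
python3 - <<'E'
from h import *
print(where())
E
```

```text
{'t': 10.05, 's': -0.0511, 'lat': -0.0001, 'tipz': np.float64(0.0427), 'Fu': -2.97, 'Fz': np.float64(-1.64)}
```

Request:
carry_out:
  increments:
    - {"tx": 0.0007,"ty": 0,"tz": 0,"wx": 0,"wy": 0,"wz": 0,"claw": -1}
    - {"tx": 0.0014,"ty": 0,"tz": 0,"wx": 0,"wy": 0,"wz": 0,"claw": -1}
    - {"tx": 0.002,"ty": 0,"tz": 0,"wx": 0,"wy": 0,"wz": 0,"claw": -1}

```text
time: 10.35
position: [0.4564, 0.2708, 0.2157]
tool_rot: [-0.0, 0.965, 0.264, -0.0]
contact_force: [-2.3, -2.0, -1.6]
finger_gap: -0.0001
finger_force: 1.3
```

```bash
python3 - <<'E'
from h import *
print(where())
for c in ("side","top"):
  capture(c)
  for l in("foot_end","spigot_tip","casting_middle"):
    for d in tip_of(c,l)[:4]:
        p=np.array(d["location"]);e=p[:2]-P
        if np.hypot(*e)<.12:print(l,round(d["score"],2),"s",round(e@U,4),"lat",round(-e[0]*U[1]+e[1]*U[0],4),"z",round(p[2],3))
print(where())
E
```

```text
{'t': 10.35, 's': -0.0491, 'lat': -0.0001, 'tipz': np.float64(0.0427), 'Fu': -2.95, 'Fz': np.float64(-1.59)}
foot_end 0.6 s -0.0349 lat 0.0048 z 0.059
casting_middle 0.69 s 0.0209 lat -0.0035 z 0.049
{'t': 10.75, 's': -0.0491, 'lat': -0.0001, 'tipz': np.float64(0.0427), 'Fu': -1.79, 'Fz': np.float64(-1.86)}
```

Request:
carry_out:
  increments:
    - {"tx": 0.0007,"ty": 0,"tz": 0,"wx": 0,"wy": 0,"wz": 0,"claw": -1}
    - {"tx": 0.0014,"ty": 0,"tz": 0,"wx": 0,"wy": 0,"wz": 0,"claw": -1}
    - {"tx": 0.002,"ty": 0,"tz": 0,"wx": 0,"wy": 0,"wz": 0,"claw": -1}

```text
time: 11.05
position: [0.4579, 0.2717, 0.2157]
tool_rot: [0.0, 0.965, 0.264, -0.0]
contact_force: [-5.8, -4.3, 2.2]
finger_gap: 0.0
finger_force: 3.1
```

```bash
python3 - <<'E'
from h import *
print(where())
t=capture("side");cv2.imwrite("pics/s4.png",cv2.resize(t[210:350,310:420],None,fx=4,fy=4,interpolation=2)[:,:,::-1])
E
```

```text
{'t': 11.05, 's': -0.0474, 'lat': -0.0001, 'tipz': np.float64(0.0427), 'Fu': -7.18, 'Fz': np.float64(2.21)}
```

View pics/s4.png

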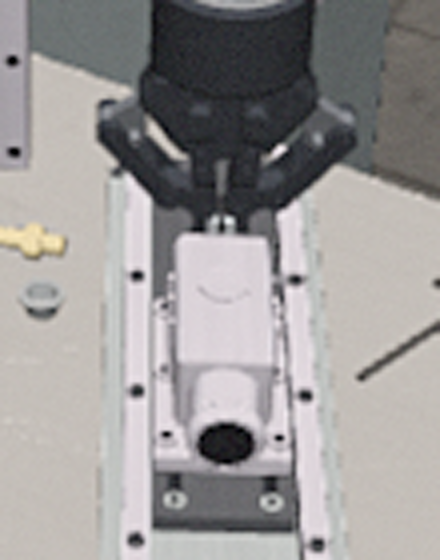

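The casting lies between the rails, neck at (225,440). Force has risen to 7 N, so I'll feel forward in sub-millimetre steps.

Request:
carry_out:
  increments:
    - {"tx": 0.0004,"ty": 0,"tz": 0,"wx": 0,"wy": 0,"wz": 0,"claw": -1}
    - {"tx": 0.0008,"ty": 0,"tz": 0,"wx": 0,"wy": 0,"wz": 0,"claw": -1}

```text
time: 11.3
position: [0.4585, 0.2721, 0.2157]
tool_rot: [0.0, 0.965, 0.264, -0.0]
contact_force: [-7.4, -4.3, 3.1]
finger_gap: 0.0001
finger_force: 3.8
```

```bash
python3 - <<'E'
from h import *
print(where())
E
```

```text
{'t': 11.3, 's': -0.0466, 'lat': -0.0001, 'tipz': np.float64(0.0427), 'Fu': -8.53, 'Fz': np.float64(3.13)}
```

Request:
carry_out:
  increments:
    - {"tx": 0.0005,"ty": 0,"tz": 0,"wx": 0,"wy": 0,"wz": 0,"claw": -1}
    - {"tx": 0.001,"ty": 0,"tz": 0,"wx": 0,"wy": 0,"wz": 0,"claw": -1}

```text
time: 11.5
position: [0.4588, 0.2722, 0.2157]
tool_rot: [0.0, 0.965, 0.264, -0.001]
contact_force: [-10.6, -8.2, 9.4]
finger_gap: 0.0
finger_force: 6.6
```

```bash
python3 - <<'E'
from h import *
print(where())
E
```

```text
{'t': 11.5, 's': -0.0463, 'lat': -0.0001, 'tipz': np.float64(0.0427), 'Fu': -13.29, 'Fz': np.float64(9.41)}
```

Hard stop felt at s ≈ −46 mm, 13 N. I'll back off and check the seating.

Request:
carry_out:
  increments:
    - {"tx": -0.005,"ty": 0,"tz": 0,"wx": 0,"wy": 0,"wz": 0,"claw": -1}
    - {"tx": -0.02,"ty": 0,"tz": 0,"wx": 0,"wy": 0,"wz": 0,"claw": -1}
    - {"tx": -0.04,"ty": 0,"tz": 0,"wx": 0,"wy": 0,"wz": 0,"claw": -1}
    - {"tx": -0.06,"ty": 0,"tz": 0,"wx": 0,"wy": 0,"wz": 0,"claw": -1}
    - {"tx": -0.06,"ty": 0,"tz": -0.04,"wx": 0,"wy": 0,"wz": 0,"claw": -1}
    - {"tx": -0.06,"ty": 0,"tz": -0.08,"wx": 0,"wy": 0,"wz": 0,"claw": -1}
    - {"tx": -0.06,"ty": 0,"tz": -0.12,"wx": 0,"wy": 0,"wz": 0,"claw": -1}
    - {"tx": -0.06,"ty": 0,"tz": -0.12,"wx": 0,"wy": 0,"wz": 0,"claw": -1}

```text
time: 12.3
position: [0.4092, 0.2428, 0.3403]
tool_rot: [-0.001, 0.965, 0.264, 0.004]
contact_force: [0.6, -0.8, -0.6]
finger_gap: 0.0002
finger_force: 0.0
```

```bash
python3 - <<'E'
from h import *
print(where())
ims=[]
for c in ("side","top","wrist"):
  ims.append(capture(c))
  for l in("foot_end","spigot_tip","casting_middle"):
    for d in tip_of(c,l)[:4]:
        p=np.array(d["location"]);e=p[:2]-P
        if np.hypot(*e)<.12:print(c,l,round(d["score"],2),"s",round(e@U,4),"lat",round(-e[0]*U[1]+e[1]*U[0],4),"z",round(p[2],3))
a=cv2.resize(ims[0][210:350,310:420],(440,560),interpolation=2)
b=cv2.resize(ims[2],(360,270),interpolation=3);pad=np.zeros((560,360,3),np.uint8);pad[:270]=b
pad[280:560]=cv2.resize(ims[1][150:290,190:370],(360,280),interpolation=2)
cv2.imwrite("pics/s5.png",np.hstack([a,pad])[:,:,::-1])
# expected side-view pixels (crop coords) of flange corners & neck if seated / tilted
for name,th,h in(("flush",0,0),("tilt",np.radians(6),.013)):
    o=at(-.036,0)[:2]
    out=[]
    for (X,Y,Z) in((28,32,110),(16,32,110),(-28,23,0),(-28,-23,0),(-28,23,92),(-6,0,124)):
        a=(Z-0)/1000;k=(28-X)/1000   # along rails from foot, height above flange face
        s=a*np.cos(th)+k*np.sin(th);z=.018+h-a*np.sin(th)+k*np.cos(th)
        q=o+s*U+Y/1000*np.array([-U[1],U[0]])
        out.append(((proj("side",np.r_[q,z])[0]-[310,210])*4).round().astype(int).tolist())
    print(name,out)
E
```

```text
{'t': 12.3, 's': -0.104, 'lat': -0.0002, 'tipz': np.float64(0.1673), 'Fu': 0.07, 'Fz': np.float64(-0.58)}
side foot_end 0.94 s -0.0367 lat 0.0014 z 0.049
side foot_end 0.38 s 0.0428 lat -0.0035 z 0.072
side spigot_tip 0.55 s 0.0004 lat -0.0027 z 0.01
side spigot_tip 0.16 s -0.0572 lat -0.092 z -0.0
top spigot_tip 0.91 s -0.002 lat 0.0031 z 0.01
top casting_middle 0.73 s 0.0189 lat 0.0019 z 0.044
wrist foot_end 0.96 s -0.0412 lat 0.0032 z 0.042
wrist casting_middle 0.57 s 0.0201 lat -0.0005 z 0.049
flush [[291, 474], [292, 455], [268, 229], [173, 227], [277, 357], [225, 440]]
tilt [[291, 470], [293, 454], [270, 216], [174, 214], [278, 360], [225, 445]]
```

View pics/s5.png

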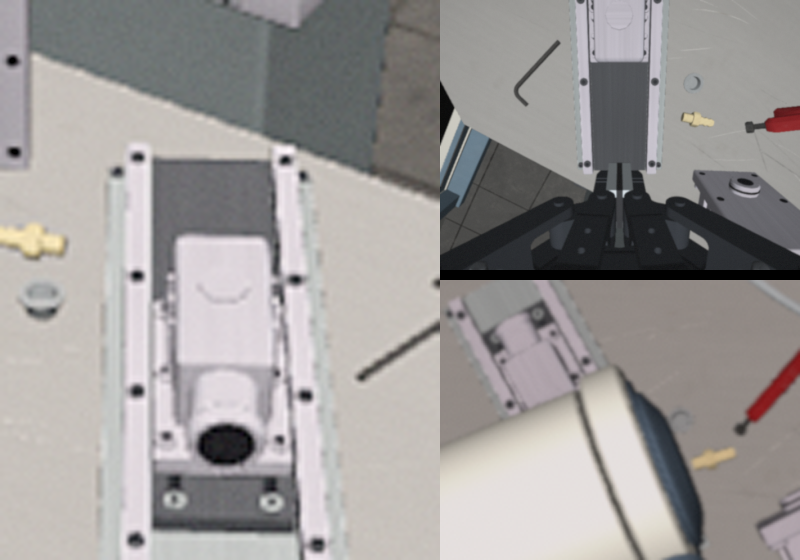

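The body edges in the side view span 129 px (rows 236 to 365). My prediction is 128 px flush and 144 px tilted. Both networks put the spigot tip at z = 10 mm, over the port. The casting is home and the gripper is clear, so I'll hand in.

```bash
python3 -c "
from cell import *
print(sign_off())"
```

```text
the job is handed in; nothing more can be done
None
```

The casting is toppled face down and pushed home: the camera check shows the spigot fully in the port and the flange flush, the highest push I measured was about 16 N, the small parts look undisturbed, and the job is handed in at about 13 s.

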